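Clamp the wooden strip with its lever bolt

ROBOT

A 7-joint arm with a two-finger parallel gripper is mounted at the origin on a cart in front of the work surface, level with it; the furniture and walls round the work are solid. World frame = base frame: x ahead of the robot, y to its left, z up, the work surface at z = 0. Lengths are in m, angles in rad, forces in N, time in s.
With the tool pointing down it reaches from about 0.4 to 0.85 m from the base axis. Payload 10.4 kg.
Tool frame: the origin (TCP) lies midway between the tips of the shut fingers; the grasp point (between the pads) lies 19 mm behind it (manip.pinch_z is the distance from the TCP to the grasp point, in m); y points along the fingers, x is the direction in which the jaws open and shut, and the axes are right-handed (so a half turn about y gives the same grasp; the last joint's range is limited). The gripper opens to 85 mm and grips with 20 to 120 N. Pads are 22 mm wide; open, the fingers measure 114 mm over their backs; the gripper's body (76 mm by 85 mm) begins 54 mm behind the grasp point. The pads swing forward as they close: fully open they stand 13 mm farther back than shut.
Start: joints at [1.203, 0.332, -0.065, 1.46, 0.022, 1.35, -0.088], TCP at [0.211, -0.588, 0.231] pointing down, gripper open.
Joint ranges: [-2.6, 2.6], [-0.5, 2.12], [-1.47, 1.34], [0.16, 2.42], [-1.27, 4.41], [0.06, 2.06], [-2.6, 2.6]. Speed limits (rad/s): [2.22, 2.22, 2.79, 2.79, 3.14, 3.14, 3.14].

INTERFACE

Orientations are given as a unit quaternion [x, y, z, w].
In Python, from workcell import manip gives the robot as it stands.
- The arm moves only by the shell command python3 -m pendant 'ROWS' [OPENING] [FORCE]. ROWS is a JSON object of lists of equal length, an entry for each row: "offset": the shift along the tool's x, y, z scaled (see below), a list of three; "turn": the turn, a rotation vector about the tool's x, y, z scaled (see below), a list of three. A call has 1 to 12 rows; each row is the pose to reach, as a shift and turn from the pose measured when the call began, along the tool's axes at that moment; what a row does not reach only later rows make up. The controller multiplies each number of a shift by 200 mm and each number of a turn by 45 degrees. A row lasts 1/8 s, in which the tool goes at most 62.5 mm and 10.7 degrees, less where a joint would pass 70% of its speed; a pose out of reach is approached as far as the arm can. A call with a number of a shift or a turn outside -1 to 1 is refused whole. A call with a gripper value outside its range is refused whole. OPENING is the opening in per cent of the stroke, from 0 (shut) to 100 (fully open), set as the call begins (- or left out, the last holds). The fingers move at their own pace and stop on an object; FORCE is the grip in N (left out, the last holds). Time passes only in rows, so rows that repeat a pose let the fingers close. It gives the time, the measured TCP pose, the force and the opening at its end, in the units of the state.
- manip.get_obs(): the state, without advancing time (a new reading comes with each control period).
- manip.camera(name): name is "side" or "top" or "wrist"; returns (picture, depth): 480x640x3 uint8, red, green, blue; 480x640 float32, m along the optical axis (not along the pixel's ray), 0 where there is no reading.
- manip.camera_model(name): a dict with "intrinsics" (3x3 intrinsics, pixels), "R" (3x3) and "t" (3): a world point X has camera coordinates R X + t; the wrist camera has in their place "tool_from_camera" (4x4, takes a point from camera to tool coordinates, whose origin is the TCP and whose axes are the tool frame's). Camera axes: x right, y down, z forward; pixel columns grow to the right and rows downward; lengths in m; the calibration is good to about 2 mm. The wrist camera is an equidistant fisheye: a pixel r from the principal point sees the ray r / f radians off the axis. A picture is of the moment at which its call begins: read the wrist's pose just before it. camera_model takes no time and is no camera call.
- manip.hand_in(): hands the job in, once; it reports no verdict.
The state is a dict: "clock": time; "joint_pos": joint angles; "joint_velocities": joint speeds; "tau": joint torques, N m; "position": TCP position; "ee_rot": TCP orientation; "ft_force": force on the tool from outside, world axes, zero at the start; "torque": the same for the moment, N m; "grip_width": opening from 0.0 (shut) to 1.0 (fully open).
Only numpy, scipy, OpenCV 4.12 (cv2) and the standard library are available. Lean on these libraries where they do the work, as an engineer would, in place of code of your own. Each camera call takes 0.05 s, during which the arm holds its last target. There are 200 camera calls.

TASK

Two identical hold-down clamps stand on the bench with their lever bolts loose and levers up; one has a long wooden strip lying under its strap. Clamp that strip: turn the bolt clockwise by its upright lever until it is snug, then fold the lever down all the way, over the end of the strap away from the strip, and let go. Do not shift the strip, and leave the empty clamp as it is.

Things in the scene. Friction and masses are not known exactly. Their poses are not given: they have to be found in the camera images.
- strip_clamp: Clamp over the strip, fixed to the bench, turned up to 15 degrees: plywood base 120 (x) x 140 (y) x 12 mm, origin under its centre, z up. Level aluminium strap 32 x 116 (y) x 10 mm above it, top 34 mm above the bench; vertical lever bolt through the strap's middle, axis through the origin. Strip under the strap's +y half; guide pin, 40 mm high, at y = -45 mm.
- strip_bolt (a joint): Turn of that clamp's bolt, rad: 0 loosest, grows clockwise seen from above, 1.3 is snug (a firm stop). Starts between 0 and 0.4, so one turn of 0.9 to 1.3 does it, gripping the upright lever across its 12 mm. It drags 0.06 N m, stays where left and sinks by too little to see.
- strip_lever (a joint): Fold of that bolt's lever, rad: 0 upright, 1.57 folded level (its stop); starts 0 to 0.2; a stiff hinge (0.12 N m) keeps it at any angle. It folds to one side only: clamp -y when the bolt is snug; before that, this side is turned anticlockwise (from above) from -y by the angle the bolt still has to go. Folded, its upper face is 56 mm above the bench.
- strip_lever_tip (a point): Middle of the end of that lever, 75 mm from its hinge: a dark steel paddle 20 mm wide (along the hinge), 12 mm thick, straight from 15 to 75 mm beyond the hinge and free all round there. The level hinge crosses the bolt's axis 50 mm above the bench. Its z axis runs along the lever, its -y to the side it folds to.
- wood_strip: Loose wooden strip, 300 mm long (its y axis), 18 mm wide (x), 12 mm thick, origin at the centre of its underside. It lies on the plywood base along the clamp's x axis, about 38 mm to the clamp's +y side of the bolt, under the strap.
- spare_lever_tip (a point): Middle of the end of the upright lever of the other, empty clamp, which is identical and also loose and open; about 125 mm above the bench. To be left alone.
- spare_bolt (a joint): Turn of the empty clamp's bolt, rad, as for strip_bolt; starts between 0 and 0.4. To be left alone.

How it is judged:
On the way, in this order (a step that is already met when the one before it is completed fails the run):
1. the bolt of the clamp with the strip is screwed in snug (within 0.18 rad of its stop) while its lever is still up (folded less than 0.6 rad) (value of joint strip_bolt above 1.12 rad and value of joint strip_lever below 0.6 rad), for 0.2 s.
2. its lever is folded down (at least 1.39 rad) with the bolt still snug (value of joint strip_bolt above 1.12 rad and value of joint strip_lever above 1.39 rad), for 0.2 s.
At the end, for the whole second after the job is handed in: The strip clamp's bolt is snug (within 0.18 rad of its stop at 1.3), its lever is folded down level (within 0.18 rad of 1.57), the strip is at rest within 15 mm of where it lay, and the empty clamp's lever end is within 20 mm of where it was, its bolt still loose (below 0.6 rad) (all of step 2 and distance of wood_strip from where it was at the start of the episode below 0.015 m and linear speed of wood_strip below 0.02 m/s and distance of spare_lever_tip from where it was at the start of the episode below 0.02 m and value of joint spare_bolt below 0.6 rad); the robot touches nothing.
It fails at once if the empty clamp's lever is moved (its end by more than 20 mm) (distance of spare_lever_tip from where it was at the start of the episode above 0.02 m).
It fails at once if the empty clamp's bolt is screwed in (beyond 0.6 rad) (value of joint spare_bolt above 0.6 rad).
It fails at once if the strip is shifted by more than 15 mm (distance of wood_strip from where it was at the start of the episode above 0.015 m).
It also fails if it takes over 51 s, if anything falls off the work surface, if the arm or the gripper's body presses on something with over 40 N, if the wrist force passes 120 N, or if a joint passes its speed limit or range.

## Working session

There is one attempt and no reset: what is moved stays moved. The work goes in short steps, Python scripts to look and compute and a shell command to move; the robot and the scene stay as the last step left them, time stands still between calls to the robot, and variables do not carry over. Pictures are saved under pics/ and viewed, about 8 in all and at most 12, crops included, and the job is handed in when it is done.

```bash
mkdir -p pics; cat > h.py <<'E'
import numpy as np,cv2
from workcell import manip
from scipy.spatial.transform import Rotation as R
def cloud(name,save=None):
    o=manip.get_obs(); im,d=manip.camera(name); m=manip.camera_model(name)
    if save: cv2.imwrite(save,im[:,:,::-1])
    K=np.array(m['intrinsics']); v,u=np.mgrid[:480,:640]
    if name=='wrist': return im,d,None
    c=np.stack([(u-K[0,2])/K[0,0]*d,(v-K[1,2])/K[1,1]*d,d],-1)
    w=(c-np.array(m['t']))@np.array(m['R']); w[d==0]=np.nan
    return im,d,w
E
python3 - <<'E'
from h import *
o=manip.get_obs();print(o['position'],o['ee_rot'],o['clock'],o['grip_width'])
a,_,w=cloud('top');b,_,w2=cloud('side')
np.savez('c0.npz',a=a,w=w,b=b,w2=w2)
cv2.imwrite('pics/t0.png',a[:,:,::-1]);cv2.imwrite('pics/s0.png',b[:,:,::-1])
for n in('top','side'):
    m=manip.camera_model(n);print(n,-np.array(m['R']).T@m['t'],m['intrinsics'][0][0],np.array(m['R']).round(2).tolist())
E
```

```text
[ 0.21113284 -0.58786006  0.23050699] [-0.57807972  0.40722859 -0.40640157  0.57864193] 0.0 0.9993010942837507
top [0.4272211  0.00936644 0.98634269] 530.174897044203 [[-0.03, -1.0, -0.02], [-0.99, 0.03, -0.11], [0.11, 0.01, -0.99]]
side [0.37587751 0.81816961 0.45512612] 497.50692784901827 [[-0.98, -0.22, 0.01], [-0.09, 0.41, -0.91], [0.19, -0.89, -0.42]]
```

View pics/t0.png

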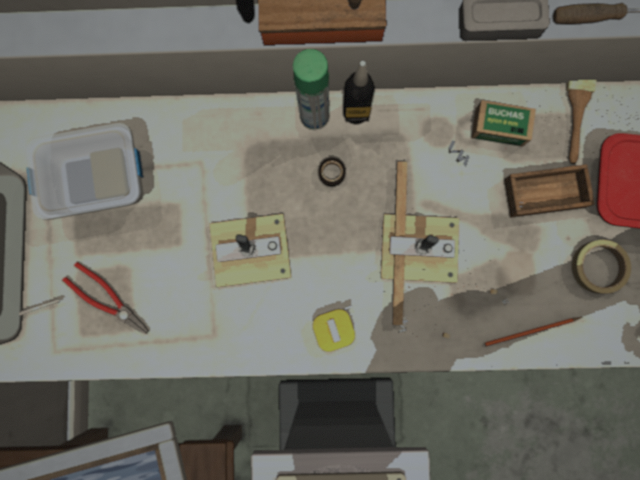

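View pics/s0.png

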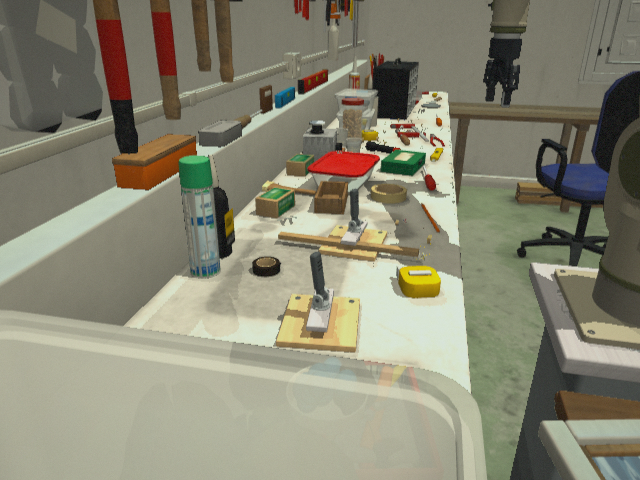

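The top view shows the strip clamp at about px (421,247), with the strip at u≈400 on its +y side. The empty clamp is at (250,250). The tool's y axis points down. Next I measure the strap, base, lever and strip.

```bash
python3 - <<'E'
from h import *
z=np.load('c0.npz');w=z['w'];a=z['a'];w2=z['w2']
win=np.zeros((480,640),bool);win[200:295,375:470]=1
def fit(m,n,W=w):
    p=W[m]; 
    r=cv2.minAreaRect((p[:,:2]*1000).astype(np.float32)); print(n,len(p),'rect',r,'zmed',np.median(p[:,2]))
Z=w[...,2]
print('bench z',np.nanmedian(Z[300:340,250:300]))
b=(a.max(2).astype(int)-a.min(2))
fit(win&(Z>.006)&(Z<.018)&(b>25),'base')
fit(win&(Z>.028)&(Z<.038)&(b<25),'strap')
s=np.zeros_like(win);s[155:330,385:412]=1
m=s&(Z>.018)&(Z<.028)&(b>25);p=w[m];fit(m,'strip')
m=win&(Z>.06)
for W,mm,n in((w,m,'top'),(w2,(abs(w2[...,0]-np.nanmedian(w[m][:,0]))<.09)&(abs(w2[...,1]-np.nanmedian(w[m][:,1]))<.07)&(w2[...,2]>.06),'side')):
    p=W[mm];print(n,len(p))
    for lo in np.arange(.05,.14,.01):
        q=p[(p[:,2]>lo)&(p[:,2]<=lo+.01)]
        if len(q):print(round(lo,2),len(q),q.mean(0).round(4),q.min(0).round(4),q.max(0).round(4))
c=a[205:290,375:470,::-1];d=z['b'][175:255,310:400,::-1]
c=cv2.resize(c,(420,400),interpolation=2);d=cv2.resize(d,(380,400),interpolation=2)
cv2.imwrite('pics/z1.png',np.hstack([c,d]))
E
```

```text
bench z -0.00024860324185556413
base 3175 rect ((516.5921020507812, -158.19992065429688), (139.78121948242188, 120.54328918457031), 85.33890533447266) zmed 0.011852430960488412
strap 833 rect ((516.2999267578125, -158.42230224609375), (116.23170471191406, 32.12348556518555), 85.34151458740234) zmed 0.034062277613934086
strip 1410 rect ((527.6898193359375, -114.88015747070312), (27.98980712890625, 297.7293395996094), 85.92984008789062) zmed 0.023962599430364773
top 180
0.06 6 [ 0.5123 -0.1568  0.0628] [ 0.5108 -0.1622  0.0603] [ 0.514  -0.1526  0.0677]
0.07 16 [ 0.5145 -0.154   0.0747] [ 0.5097 -0.164   0.0707] [ 0.5218 -0.1487  0.078 ]
0.08 19 [ 0.5144 -0.1557  0.0853] [ 0.5102 -0.1647  0.08  ] [ 0.5228 -0.1489  0.0899]
0.09 16 [ 0.5154 -0.155   0.0953] [ 0.511  -0.1645  0.09  ] [ 0.5233 -0.1488  0.0997]
0.1 19 [ 0.5164 -0.1548  0.1051] [ 0.5114 -0.1644  0.1003] [ 0.5249 -0.1498  0.1097]
0.11 19 [ 0.5165 -0.1565  0.1155] [ 0.5122 -0.1704  0.1107] [ 0.5255 -0.1496  0.1197]
0.12 85 [ 0.5199 -0.1592  0.1241] [ 0.5129 -0.17    0.1202] [ 0.5269 -0.1499  0.1275]
side 251
0.06 27 [ 0.5147 -0.1533  0.0649] [ 0.5086 -0.1636  0.0601] [ 0.5216 -0.146   0.0697]
0.07 37 [ 0.5145 -0.1531  0.0753] [ 0.508  -0.1656  0.0704] [ 0.522  -0.1462  0.0798]
0.08 41 [ 0.5162 -0.1529  0.0855] [ 0.509  -0.1636  0.0801] [ 0.5251 -0.1467  0.0897]
0.09 36 [ 0.5172 -0.1529  0.095 ] [ 0.5097 -0.1661  0.0907] [ 0.5254 -0.1452  0.0999]
0.1 44 [ 0.5171 -0.1534  0.1047] [ 0.5101 -0.1679  0.1001] [ 0.5259 -0.1464  0.1097]
0.11 39 [ 0.5181 -0.1536  0.115 ] [ 0.5105 -0.1633  0.11  ] [ 0.5264 -0.1468  0.1199]
0.12 27 [ 0.5188 -0.1562  0.123 ] [ 0.5123 -0.1652  0.1205] [ 0.5265 -0.149   0.1259]
```

View pics/z1.png

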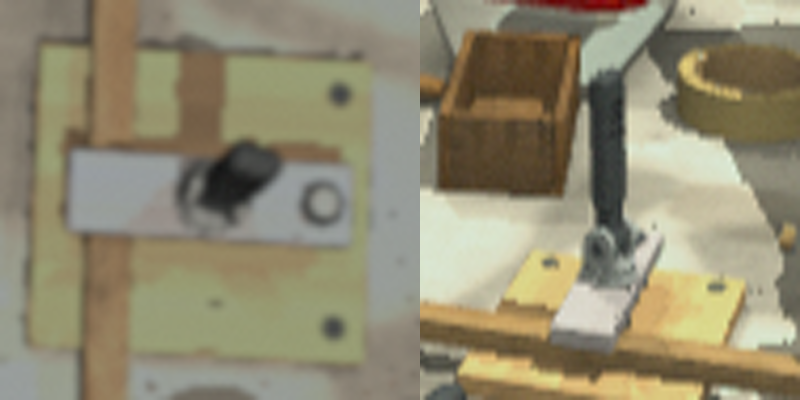

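The lever stands upright at the bolt and leans slightly towards +x and -y. I fit a 20×12 mm paddle to both point clouds to get its azimuth and lean.

```bash
cat > fit.py <<'E'
from h import *
from scipy.optimize import least_squares
C=np.array([.5165,-.1583]); yaw=np.radians(85.34-90)
def model(P,fa,lean):
    # lever coords: h along hinge, t along fold dir, l along lever
    f=np.array([np.cos(fa),np.sin(fa),0]);h=np.array([-f[1],f[0],0]);k=np.array([0,0,1.])
    l=np.cos(lean)*k+np.sin(lean)*f;t=np.cos(lean)*f-np.sin(lean)*k
    return P@h,P@t,P@l
def fitlever(sets,lims=(.9,1.3)):
    def res(p):
        out=[]
        for i,S in enumerate(sets):
            h,t,l=model(S-[C[0]+p[2+2*i],C[1]+p[3+2*i],.05],p[0],p[1])
            q=np.abs(np.stack([h,t,l-45],-1)*[1,1,0]+0);q=np.stack([abs(h)-.010,abs(t)-.006,abs(l-.045)-.030],-1)
            sd=np.linalg.norm(np.maximum(q,0),axis=1)+np.minimum(q.max(1),0)
            out.append(sd*1000)
        return np.r_[np.concatenate(out),np.array(p[2:])*1000*3]
    best=None
    for rem in np.arange(0,1.5,.1):
        s=least_squares(res,[yaw-np.pi/2+rem,.1]+[0]*2*len(sets),loss='soft_l1')
        if best is None or s.cost<best.cost:best=s
        print(round(rem,1),round(s.cost,1),s.x.round(4),'remaining',round(s.x[0]-yaw+np.pi/2,3))
    return best
E
python3 - <<'E'
from fit import *
z=np.load('c0.npz');S=[]
for W in(z['w'],z['w2']):
    m=(abs(W[...,0]-.5165)<.03)&(abs(W[...,1]+.157)<.03)&(W[...,2]>.068);S.append(W[m])
b=fitlever(S)
E
```

```text
0.0 167.0 [-3.68e-01  5.97e-02 -1.00e-04 -5.00e-04 -1.00e-03  1.00e-04] remaining 1.284
0.1 167.0 [-3.68e-01  5.97e-02 -1.00e-04 -5.00e-04 -1.00e-03  1.00e-04] remaining 1.284
0.2 167.0 [-3.68e-01  5.97e-02 -1.00e-04 -5.00e-04 -1.00e-03  1.00e-04] remaining 1.284
0.3 167.0 [-3.737e-01  5.870e-02 -0.000e+00 -4.000e-04 -1.000e-03  1.000e-04] remaining 1.278
0.4 167.0 [-3.737e-01  5.870e-02 -0.000e+00 -4.000e-04 -1.000e-03  1.000e-04] remaining 1.278
0.5 167.0 [-3.68e-01  5.97e-02 -1.00e-04 -5.00e-04 -1.00e-03  1.00e-04] remaining 1.284
0.6 167.0 [-3.68e-01  5.97e-02 -1.00e-04 -5.00e-04 -1.00e-03  1.00e-04] remaining 1.284
0.7 167.0 [-3.68e-01  5.97e-02 -1.00e-04 -5.00e-04 -1.00e-03  1.00e-04] remaining 1.284
0.8 167.0 [-3.748e-01  5.830e-02  0.000e+00 -4.000e-04 -1.000e-03  1.000e-04] remaining 1.277
0.9 167.0 [-3.748e-01  5.830e-02  0.000e+00 -4.000e-04 -1.000e-03  1.000e-04] remaining 1.277
1.0 167.0 [-3.737e-01  5.870e-02 -0.000e+00 -4.000e-04 -1.000e-03  1.000e-04] remaining 1.278
1.1 167.0 [-3.737e-01  5.870e-02 -0.000e+00 -4.000e-04 -1.000e-03  1.000e-04] remaining 1.278
1.2 167.0 [-3.737e-01  5.870e-02 -0.000e+00 -4.000e-04 -1.000e-03  1.000e-04] remaining 1.278
1.3 167.0 [-3.68e-01  5.97e-02 -1.00e-04 -5.00e-04 -1.00e-03  1.00e-04] remaining 1.284
1.4 167.0 [-3.68e-01  5.97e-02 -1.00e-04 -5.00e-04 -1.00e-03  1.00e-04] remaining 1.284
```

```bash
python3 -m pendant '{"offset":[[-0.2,0,0.27],[-0.4,0,0.54],[-0.6,0,0.8],[-0.75,0,1],[-0.75,0,1],[-0.75,0,1]],"turn":[[0,0,0],[0,0,0],[0,0,0],[0,0,0],[0,0,0],[0,0,0]]}' 100 40
python3 -m pendant '{"offset":[[-0.2,0,0.27],[-0.4,0,0.54],[-0.6,0,0.8],[-0.75,0,1],[-0.75,0,1],[-0.75,0,1],[-0.75,0,1]],"turn":[[0,-0.2,0],[0,-0.4,0],[0,-0.6,0],[0,-0.8,0],[0,-1,0],[0,-1,0],[0,-1,0]]}' 
cat > go.py <<'E'
from h import *
import sys
def go(t,xang):
    o=manip.get_obs();r=R.from_quat(o['ee_rot']);M=r.as_matrix()
    x=np.array([np.cos(xang),np.sin(xang),0]);y=np.array([0,0,-1.]);z=np.cross(x,y)
    rel=(r.inv()*R.from_matrix(np.stack([x,y,z],1))).as_rotvec()
    print('t',o['clock'],'pos',np.round(o['position'],4),'xang',np.degrees(np.arctan2(M[1,0],M[0,0])).round(2),'F',np.round(o['ft_force'],1),'q7',round(o['joint_pos'][6],2),'grip',round(o['grip_width'],3))
    print('offset',(M.T@(np.array(t)-o['position'])/.2).round(4),'turn',(rel/np.radians(45)).round(4))
if __name__=='__main__': a=list(map(float,sys.argv[1:]));go(a[:3],np.radians(a[3]))
E
python3 go.py .5165 -.1583 .18 -21.3
```

```text
clock: 0.85
position: [0.3483, -0.3793, 0.2307]
ee_rot: [-0.578, 0.407, -0.406, 0.578]
ft_force: [-0.5, -0.7, 1.2]
grip_width: 1.004
clock: 1.72
position: [0.4852, -0.1723, 0.2305]
ee_rot: [-0.689, 0.157, -0.156, 0.69]
ft_force: [-0.1, 0.3, -0.6]
grip_width: 1.0
t 1.725 pos [ 0.4852 -0.1723  0.2305] xang -25.61 F [-0.1  0.3 -0.6] q7 -0.24 grip 1.0
offset [0.1114 0.2521 0.1305] turn [-0.0004 -0.0958 -0.0023]
```

```bash
python3 -m pendant '{"offset":[[0.111,0.05,0.13],[0.111,0.1,0.13],[0.111,0.25,0.13],[0.111,0.25,0.13],[0.111,0.4,0.13],[0.111,0.6,0.13],[0.111,0.752,0.13],[0.111,0.752,0.13],[0.111,0.752,0.13]],"turn":[[0,-0.05,0],[0,-0.096,0],[0,-0.096,0],[0,-0.096,0],[0,-0.096,0],[0,-0.096,0],[0,-0.096,0],[0,-0.096,0],[0,-0.096,0]]}'
python3 go.py .5165 -.1583 .08 -21.3
python3 - <<'E'
from h import *
im,_,_=cloud('side');im2,_,_=cloud('wrist')
c=cv2.resize(im[130:270,280:430,::-1],(430,400))
cv2.imwrite('pics/g1.png',np.hstack([c,cv2.resize(im2[:,:,::-1],(370,400))]))
E
```

```text
clock: 2.85
position: [0.5172, -0.1589, 0.082]
ee_rot: [-0.695, 0.131, -0.131, 0.695]
ft_force: [0.3, -0.7, 0.3]
grip_width: 0.999
t 2.85 pos [ 0.5172 -0.1589  0.082 ] xang -21.35 F [ 0.3 -0.7  0.3] q7 -0.3 grip 0.999
offset [-0.0042  0.0099  0.0016] turn [-0.0004 -0.0011  0.0005]
```

View pics/g1.png

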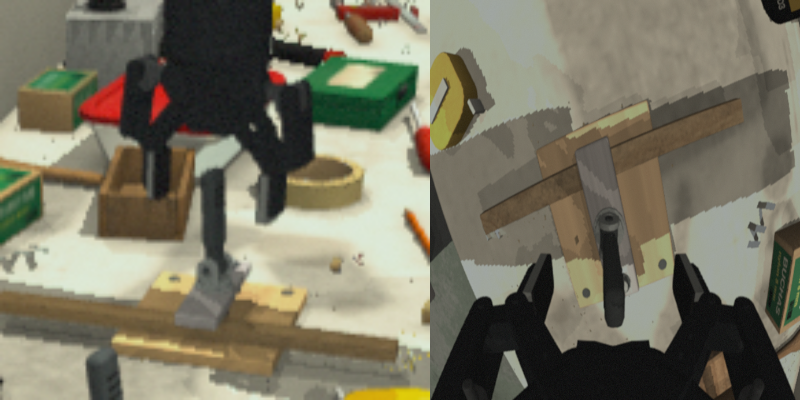

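The lever stands midway between the open fingers in both views (about px (210,215) in the side crop, (612,270) in the wrist crop). I close the fingers.

```bash
python3 -m pendant '{"offset":[[-0.004,0.01,0],[-0.004,0.01,0],[-0.004,0.01,0],[-0.004,0.01,0],[-0.004,0.01,0],[-0.004,0.01,0],[-0.004,0.01,0],[-0.004,0.01,0]],"turn":[[0,0,0],[0,0,0],[0,0,0],[0,0,0],[0,0,0],[0,0,0],[0,0,0],[0,0,0]]}' 0 50
python3 go.py .5165 -.1583 .08 -94.66
```

```text
clock: 3.95
position: [0.5149, -0.1578, 0.0799]
ee_rot: [-0.695, 0.132, -0.13, 0.695]
ft_force: [-8.7, 2.9, 9.6]
grip_width: 0.132
t 3.95 pos [ 0.5149 -0.1578  0.0799] xang -21.32 F [-8.7  2.9  9.6] q7 -0.3 grip 0.132
offset [ 0.0082 -0.0005  0.0005] turn [ 0.0027  1.6297 -0.003 ]
```

```bash
python3 -m pendant '{"offset":[[0,0,0],[0,0,0],[0,0,0],[0,0,0],[0,0,0],[0,0,0],[0,0,0]],"turn":[[0,0.16,0],[0,0.32,0],[0,0.48,0],[0,0.64,0],[0,0.8,0],[0,0.8,0],[0,0.8,0]]}'
python3 go.py .515 -.1578 .08 -94.66
```

```text
clock: 4.82
position: [0.5151, -0.1584, 0.08]
ee_rot: [0.621, -0.339, 0.338, -0.62]
ft_force: [1.2, -3.4, 1.0]
grip_width: 0.131
t 4.825 pos [ 0.5151 -0.1584  0.08  ] xang -57.2 F [ 1.2 -3.4  1. ] q7 -0.89 grip 0.131
offset [-0.0029  0.0002  0.0013] turn [ 0.0029  0.8325 -0.0009]
```

```bash
python3 -m pendant '{"offset":[[0,0,0],[0,0,0],[0,0,0],[0,0,0],[0,0,0],[0,0,0],[0,0,0],[0,0,0]],"turn":[[0,0.16,0],[0,0.32,0],[0,0.48,0],[0,0.64,0],[0,0.78,0],[0,0.87,0],[0,0.87,0],[0,0.87,0]]}'
python3 go.py .515 -.1584 .08 -94.66
python3 -c "
from h import *
o=manip.get_obs();print(o['torque'],o['tau'])"
```

```text
clock: 5.82
position: [0.515, -0.1592, 0.08]
ee_rot: [-0.473, 0.526, -0.526, 0.471]
ft_force: [0.3, -5.7, -0.8]
grip_width: 0.131
t 5.825 pos [ 0.515  -0.1592  0.08  ] xang -96.16 F [ 0.3 -5.7 -0.8] q7 -1.55 grip 0.131
offset [-0.0041  0.0001 -0.0003] turn [ 0.003  -0.0333  0.0017]
[-1.35228232 -0.11917013  0.67532504] [ -2.20047109 -53.83646965  -4.98489171 -32.96564341  -2.0001474
   0.4691093   -0.70999721]
```

The moment about z is 0.68 N m against a drag of 0.06, so the bolt is on its stop. I release it, rise, and check from both cameras.

```bash
python3 -m pendant '{"offset":[[0,0,0],[0,0,0],[0,0,0],[0,0,0],[0,0,0],[0,-0.2,0],[0,-0.4,0],[0,-0.5,0],[0,-0.5,0]],"turn":[[0,0,0],[0,0,0],[0,0,0],[0,0,0],[0,0,0],[0,0,0],[0,0,0],[0,0,0],[0,0,0]]}' 80
python3 -m pendant '{"offset":[[-0.15,0,0],[-0.3,0,0],[-0.3,0,0],[-0.3,0,0],[-0.3,0,0],[-0.3,0,0]],"turn":[[0,0,0],[0,0,0],[0,0,0],[0,0,0],[0,0,0],[0,0,0]]}' 0
python3 - <<'E'
from fit import *
im,_,w=cloud('side');im2,_,wt=cloud('top')
S=[]
for W in (w,wt):
    m=(abs(W[...,0]-.515)<.03)&(abs(W[...,1]+.16)<.03)&(W[...,2]>.068)&(W[...,2]<.13);print(m.sum())
    if m.sum()>30:S.append(W[m])
b=fitlever(S)
c=cv2.resize(im[130:270,280:430,::-1],(430,400));d=cv2.resize(im2[160:300,375:470,::-1],(270,400))
cv2.imwrite('pics/g2.png',np.hstack([c,d]))
E
python3 go.py .5165 -.1583 .115 -94.66
```

```text
clock: 6.95
position: [0.5161, -0.1593, 0.1815]
ee_rot: [0.473, -0.525, 0.527, -0.472]
ft_force: [-0.6, 0.0, -0.2]
grip_width: 0.799
clock: 7.7
position: [0.5224, -0.1004, 0.1812]
ee_rot: [0.473, -0.526, 0.527, -0.472]
ft_force: [0.1, 0.0, 0.2]
grip_width: 0.002
256
0
0.0 156.1 [-1.719e+00  1.510e-02 -6.000e-04  1.000e-04] remaining -0.067
0.1 156.1 [-1.719e+00  1.510e-02 -6.000e-04  1.000e-04] remaining -0.067
0.2 309.4 [-1.5437e+00  2.7800e-02  1.0000e-04  1.2000e-02] remaining 0.108
0.3 491.8 [-1.4656e+00 -1.5730e-01  1.8000e-03  1.0000e-04] remaining 0.187
0.4 436.5 [-1.5103e+00 -2.0920e-01 -3.0000e-04 -6.5000e-03] remaining 0.142
0.5 309.4 [-1.5468e+00  2.6700e-02  1.0000e-04  1.1900e-02] remaining 0.105
0.6 491.4 [-1.4681 -0.1558  0.002   0.    ] remaining 0.184
0.7 435.9 [-1.5786e+00 -2.1570e-01 -3.0000e-04 -6.8000e-03] remaining 0.074
0.8 156.1 [-1.719e+00  1.510e-02 -6.000e-04  1.000e-04] remaining -0.067
0.9 156.1 [-1.719e+00  1.510e-02 -6.000e-04  1.000e-04] remaining -0.067
1.0 156.1 [-1.719e+00  1.510e-02 -6.000e-04  1.000e-04] remaining -0.067
1.1 156.1 [-1.719e+00  1.510e-02 -6.000e-04  1.000e-04] remaining -0.067
1.2 156.1 [-1.719e+00  1.510e-02 -6.000e-04  1.000e-04] remaining -0.067
1.3 156.1 [-1.719e+00  1.510e-02 -6.000e-04  1.000e-04] remaining -0.067
1.4 247.4 [-0.4053 -0.0082 -0.0042 -0.003 ] remaining 1.247
t 7.8 pos [ 0.5225 -0.1001  0.1813] xang -96.2 F [-0.1  0.9 -0.8] q7 -1.63 grip -0.001
offset [0.292  0.3321 0.0015] turn [-0.0007 -0.0342  0.0026]
```

View pics/g2.png

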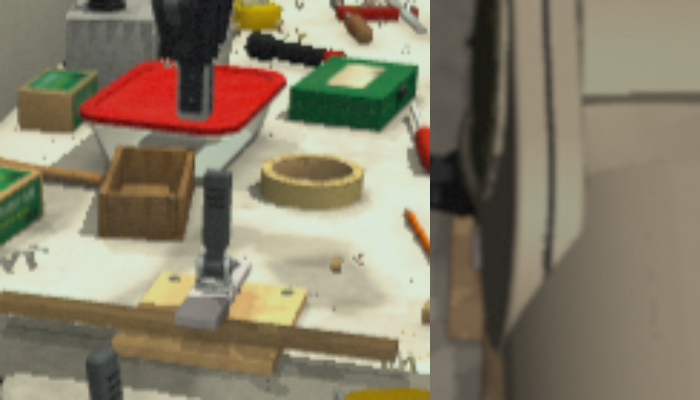

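The bolt is snug (0 ± 0.07 rad left to go), the lever is upright at px (217,215), and the strip is where it was. Next I fold the lever with shut fingertips, moving along an arc.

```bash
python3 -m pendant '{"offset":[[0,0.2,0],[0,0.367,0],[0,0.367,0],[0.1,0.367,0],[0.19,0.367,0],[0.265,0.369,0],[0.3,0.378,0],[0.338,0.39,0],[0.37,0.41,0],[0.403,0.43,0],[0.403,0.43,0]],"turn":[[0,-0.034,0],[0,-0.034,0],[0,-0.034,0],[0,-0.034,0],[0,-0.034,0],[0,-0.034,0],[0,-0.034,0],[0,-0.034,0],[0,-0.034,0],[0,-0.034,0],[0,-0.034,0]]}'
python3 go.py .5165 -.1583 .056 -94.66
python3 - <<'E'
from h import *
im,_,w=cloud('side')
cv2.imwrite('pics/g3.png',cv2.resize(im[130:270,280:430,::-1],(540,500)))
E
```

```text
clock: 9.18
position: [0.5133, -0.1809, 0.0948]
ee_rot: [0.48, -0.52, 0.52, -0.478]
ft_force: [-0.5, 0.4, 0.6]
grip_width: 0.001
t 9.175 pos [ 0.5133 -0.1809  0.0948] xang -94.71 F [-0.5  0.4  0.6] q7 -1.48 grip 0.001
offset [-0.1142  0.194   0.0066] turn [ 0.0007 -0.0011  0.0026]
```

View pics/g3.png

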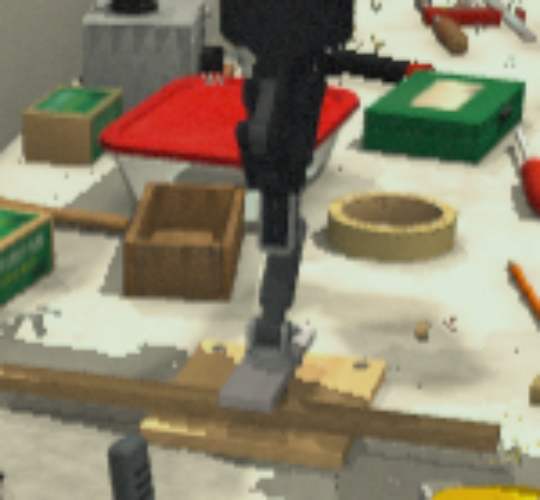

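The fingertip is behind the lever at px (280,245), and the lever is leaning away towards the pin side. I continue the arc down.

```bash
python3 -m pendant '{"offset":[[0.028,0.026,0],[0.052,0.054,0],[0.072,0.087,0],[0.089,0.12,0],[0.1,0.155,0],[0.105,0.19,0],[0.105,0.2,0],[0.105,0.205,0],[0.105,0.205,0]],"turn":[[0,0,0],[0,0,0],[0,0,0],[0,0,0],[0,0,0],[0,0,0],[0,0,0],[0,0,0],[0,0,0]]}'
python3 go.py .5165 -.1583 .056 -94.66
```

```text
clock: 10.35
position: [0.5127, -0.2022, 0.0556]
ee_rot: [0.479, -0.519, 0.521, -0.479]
ft_force: [-2.5, -1.0, 17.2]
grip_width: -0.002
t 10.35 pos [ 0.5127 -0.2022  0.0556] xang -94.69 F [-2.5 -1.  17.2] q7 -1.45 grip -0.002
offset [-0.2201 -0.0026  0.0008] turn [-0.0024 -0.0007  0.004 ]
```

17 N upward at z = 0.0556 means the lever is on its stop. I lift, move clear and check.

```bash
python3 -m pendant '{"offset":[[0,-0.2,0],[0,-0.4,0],[0,-0.7,0],[0,-0.7,0],[0.3,-0.7,-0.3],[0.6,-0.7,-0.6],[0.9,-0.7,-0.9],[0.9,-0.7,-0.9],[0.9,-0.7,-0.9],[0.9,-0.7,-0.9]],"turn":[[0,0,0],[0,0,0],[0,0,0],[0,0,0],[0,0,0],[0,0,0],[0,0,0],[0,0,0],[0,0,0],[0,0,0]]}'
python3 - <<'E'
from h import *
z=np.load('c0.npz')
im,_,w=cloud('side');im2,_,wt=cloud('top')
c=cv2.resize(im[150:290,280:430,::-1],(430,400));d=cv2.resize(im2[150:335,375:480,::-1],(227,400))
cv2.imwrite('pics/g4.png',np.hstack([c,d]))
cy=np.array([.081,.9967]);cx=np.array([.9967,-.081])
for n,W in(('side',w),('top',wt)):
    P=W.reshape(-1,3);P=P[np.isfinite(P[:,0])];q=P[:,:2]-[.516,-.1583];a=q@cx;b=q@cy
    m=(abs(a)<.05)&(b<-.02)&(b>-.09)&(P[:,2]>.044)&(P[:,2]<.2)
    print(n,'lever pts',m.sum(),'z pct',np.percentile(P[m,2],[5,50,95]).round(4) if m.sum() else '', 'slope a(b)',np.polyfit(b[m],a[m],1).round(3) if m.sum()>5 else '', 'z(b)',np.polyfit(b[m],P[m,2],1).round(3) if m.sum()>5 else '')
for n,A,B in(('top',wt,z['w']),('side',w,z['w2'])):
    for W in (B,A):
        P=W.reshape(-1,3);P=P[np.isfinite(P[:,0])];q=P[:,:2]-[.516,-.1583];a=q@cx;b=q@cy
        m=(abs(a)<.2)&(abs(b-.038)<.03)&(P[:,2]>.018)&(P[:,2]<.028)
        print(n,'strip',m.sum(),a[m].min().round(4),a[m].max().round(4),np.median(b[m]).round(4))
        m=(abs(P[:,0]-.50)<.1)&(abs(P[:,1]-.165)<.1)&(P[:,2]>.1)&(P[:,2]<.14)
        print('  spare tip',P[m].mean(0).round(4),m.sum())
print(manip.get_obs()['ft_force'],manip.get_obs()['position'])
E
```

```text
clock: 11.6
position: [0.3184, -0.3657, 0.195]
ee_rot: [0.479, -0.519, 0.521, -0.479]
ft_force: [-0.1, 1.0, -0.8]
grip_width: 0.002
side lever pts 86 z pct [0.0496 0.0555 0.057 ] slope a(b) [ 0.001 -0.003] z(b) [-0.011  0.055]
top lever pts 352 z pct [0.0525 0.0559 0.0587] slope a(b) [-0.01 -0.  ] z(b) [0.004 0.056]
top strip 1461 -0.141 0.1571 0.0397
  spare tip [0.5284 0.1529 0.1192] 122
top strip 1471 -0.141 0.1572 0.0397
  spare tip [0.5286 0.1528 0.1192] 122
side strip 782 -0.1436 0.1566 0.0458
  spare tip [0.527  0.1597 0.114 ] 196
side strip 774 -0.1431 0.1562 0.0455
  spare tip [0.527  0.1598 0.1138] 199
[-0.39723072  0.43865181  0.73377277] [ 0.31955887 -0.36506661  0.19524865]
```

View pics/g4.png

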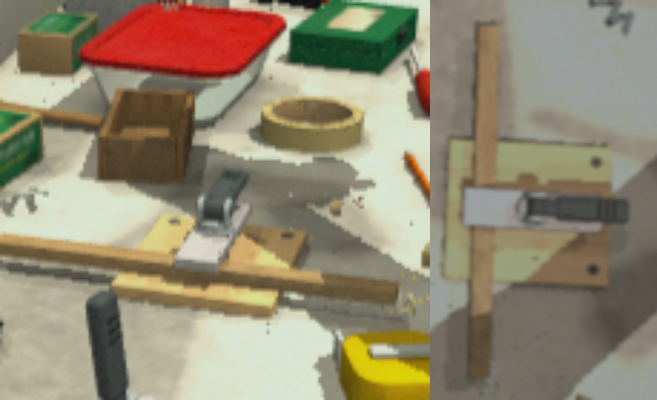

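The lever lies level along the strap over the pin (right crop, about (575,208)). The strip and the spare clamp have not moved, and the robot is clear.

```bash
python3 -c "
from workcell import manip
print(manip.hand_in())"
```

```text
the job is handed in; nothing more can be done
None
```

The strip is clamped and the job was handed in at about 12 s on the robot's clock, of the 51 s allowed; no verdict is reported back.

I gripped the upright lever from above across its 12 mm and turned the bolt about 1.3 rad clockwise to its stop. The moment there was 0.68 N m, against the 0.06 N m drag. I then let go, folded the lever down with the shut fingertips until it met its stop (17 N upward), and moved clear.

**Last checks:**
- **Lever:** its upper face is level at 56 mm above the bench, and it lies within 0.01 rad of the clamp's -y direction, so the bolt is still snug. An earlier fit of the bolt angle, from the side camera alone, read 0.07 rad past the stop. I took that as measurement error.
- **Strip and empty clamp:** both are within about 0.5 mm of where they were in both cameras. I did not measure the empty clamp's bolt angle separately.
- **Robot:** it is clear of everything, with about 1 N at the wrist, which is within the noise.

No check failed.

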